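Clear the lino block and lay the hand rest over it

TASK

Clear the two lino offcuts off the block into the scrap tub. Then lay the wooden hand-rest bar across the carving board, down in the middle pair of notches and overhanging both rails about equally; set it down by hand without letting it drop. Leave the gouge, ink roller and ink jar where they are.

Things in the scene. Friction and masses are not known exactly. Their poses are not given: they have to be found in the camera images.
- board: Carving board fixed to the bench: plywood base 260 (x) x 250 (y) x 15 mm with a wooden rail along each side (along x), pale below with dark brown teeth on top, 20 mm wide, rail centres at y = +115 and -115 mm, tops 50 mm above the bench. Each rail has three open-topped notches 40 mm wide, 10 mm deep, centred at x = -70, 0 and +70 mm. Origin: centre of its underside, on the bench; z up.
- block_top (a point): Centre of the top of the patterned purple lino block, 150 (x) x 140 (y) mm, fixed on the green cutting mat in the middle of the board; 26 mm above the bench (mat's top 18 mm). Axes as the board.
- notch_left (a point): Middle of the floor of the middle notch in the rail at the board's +y side, 40 mm above the bench (board frame 0, 115, 40 mm). Axes as the board.
- notch_right (a point): The same in the rail at the board's -y side (board frame 0, -115, 40 mm).
- bar: Hand-rest bar, pale beech, loose, 34 mm wide (its x) x 280 mm long (its y) x 16 mm thick (its z), 75 to 150 g, lying flat on the bench on the left or right of the board; alike both ways round and both ways up. Origin: centre of its underside. Laid in the notches it has 3 mm of play on either long side, and stands out 15 mm past each rail when centred.
- bar_mid (a point): Centre of the hand-rest bar, at half its length, width and thickness. Axes as the bar.
- offcut_long: Strip trimmed off a soft-cut block, cream with a purple underside, 20 mm (its x) x 58 mm (its y) x 8 mm thick, about 12 g, loose, lying flat on the lino block. Origin: centre of its underside.
- offcut_short: The same kind of piece, 24 mm (its x) x 42 mm (its y) x 8 mm thick. Origin: centre of its underside.
- tub: Scrap tub, grey plastic, open-topped, 110 x 110 x 60 mm high, walls and floor 3 mm, about 250 g, standing loose on the bench on the side of the board away from the bar. Origin: centre of its underside; z up.
- gouge: Lino gouge lying on the bench beyond the board: wooden handle, brass ferrule, steel blade along its x, 165 mm long, 22 mm high. Leave alone.
- brayer: Ink roller lying beyond the board: black rubber roller 90 mm long, 38 mm across, steel frame, wooden handle along its x; 160 mm long, 38 mm high. Origin under the roller. Leave alone.
- ink_jar: Blue ink jar with black lid, 58 mm across, 60 mm high, standing beyond the board. Leave alone.

How it is judged (in metres and radians):
On the way, in this order (a step that is already met when the one before it is completed fails the run):
1. both offcuts are in the scrap tub (x of offcut_long in the frame of tub between -0.055 and 0.055 m and y of offcut_long in the frame of tub between -0.055 and 0.055 m and z of offcut_long in the frame of tub between -0.005 and 0.05 m and x of offcut_short in the frame of tub between -0.055 and 0.055 m and y of offcut_short in the frame of tub between -0.055 and 0.055 m and z of offcut_short in the frame of tub between -0.005 and 0.05 m), for 0.2 s.
2. the bar lies in the middle notches of both rails (x of bar_mid in the frame of board between -0.005 and 0.005 m and y of bar_mid in the frame of board between -0.013 and 0.013 m and z of bar_mid in the frame of board between 0.044 and 0.0515 m and angle between the y axis of bar and the y axis of board, either way round below 0.05 rad and angle between the z axis of bar and the z axis of board, either way round below 0.03 rad), for 0.2 s.
At the end, for the whole second after the job is handed in: Both offcuts lie in the upright scrap tub; the bar is at rest, flat on the floors of both middle notches: centre within 5 mm of the notch line and 13 mm of midway between the rails, underside within 4 mm of the notch floors, in line within 0.05 rad, level within 0.03 rad (all of step 1 and all of step 2 and linear speed of each of offcut_long, offcut_short, bar below 0.02 m/s and angle between tub's own z axis and vertical below 0.1 rad); the robot touches nothing.
It fails at once if the bar is dropped or thrown: it moves faster than 0.4 m/s (a fall of about 8 mm) with no finger touching it (contact force between the fingers and bar below 0.05 N and linear speed of bar above 0.4 m/s).
It fails at once if the gouge is moved by more than 30 mm (distance of gouge from where it was at the start of the episode above 0.03 m).
It fails at once if the ink roller is moved by more than 30 mm (distance of brayer from where it was at the start of the episode above 0.03 m).
It fails at once if the ink jar is moved by more than 30 mm (distance of ink_jar from where it was at the start of the episode above 0.03 m).
It also fails if it takes over 62 s, if anything falls off the work surface, if the arm or the gripper's body presses on something with over 40 N, if the wrist force passes 120 N, or if a joint passes its speed limit or range.

ROBOT

A 6-joint arm with a two-finger parallel gripper is mounted at the origin on the work surface. World frame = base frame: x ahead of the robot, y to its left, z up, the work surface at z = 0. Lengths are in mm, angles in degrees, forces in N, time in s.
With the tool pointing down it reaches from about 300 to 850 mm from the base axis. Payload 4.2 kg.
Tool frame: the origin (TCP) lies on the centre line of the jaws, within the pads' length; the fingertips stand 8 mm ahead of it and the grasp point (between the pads) lies 11 mm behind it; z points along the fingers, y is the line along which they close (so a half turn about z gives the same grasp; the last joint's range is limited). The gripper opens to 91 mm and grips with 3 to 60 N. Pads are 32 mm wide; open, the fingers measure 118 mm over their backs; the gripper's body (76 mm by 178 mm) begins 60 mm behind the grasp point.
Start: joints at [75, 18.312, 89.639, -0, 72.044, -1.146], TCP at [137.685, 558.288, 221.976] pointing down, gripper open.
Joint ranges: [-177.97, 177.97], [-48.28, 115.42], [12.27, 149.76], [-77.06, 257.06], [2.81, 150.46], [-146.56, 146.56]. Speed limits (degrees/s): [147.25, 147.25, 180, 180, 180, 180].

INTERFACE

Orientations are given as [roll, pitch, yaw] about the fixed x, y, z axes, in that order (R = Rz(yaw) Ry(pitch) Rx(roll)).
In Python, from workcell import telemetry, eyes, ticket gives the robot as it stands. The module is installed in compiled form; this text tells all that it offers.
- The arm moves only by the shell command python3 -m crank 'ROWS' [OPENING] [FORCE]. ROWS is JSON, a list of rows, each an object of numbers: "dx", "dy", "dz": the shift along the world's x, y, z normalised to -1 to 1, where 1 is 80 cm; "yaw": the turn about the world's z normalised to -1 to 1, where 1 is 5 degrees. A call has 1 to 10 rows; each row shifts and turns the commanded pose from where the row before left it; what a row does not reach is not made up. A row lasts 1/8 s, in which the tool goes at most 62.5 mm and 10.7 degrees, less where a joint would pass 70% of its speed; a pose out of reach is approached as far as the arm can. A call with a number of a shift or a turn outside -1 to 1 is refused whole. A call with a gripper value outside its range is refused whole. OPENING is the opening, from 0 (shut) to 1 (fully open), set as the call begins (- or left out, the last holds). The fingers move at their own pace and stop on an object; FORCE is the grip in N (left out, the last holds). Time passes only in rows, so rows that do not move let the fingers close. It gives the time, the measured TCP pose, the force, the opening and the grip force at its end, in the units of the state.
- telemetry.state(): the state, without advancing time (a new reading comes with each control period).
- eyes.grab_frame(name): name is "side" or "top"; returns the picture (420x560x3 uint8, red, green, blue); there is no depth.
- eyes.calibration(name): a dict with "camera_matrix" (3x3 intrinsics, pixels), "world_from_camera" (4x4, takes a point from camera to world coordinates). Camera axes: x right, y down, z forward; pixel columns grow to the right and rows downward; lengths in mm; the calibration is good to about 2 mm. A picture is of the moment at which its call begins. calibration takes no time and is no camera call.
- ticket.job_done(): hands the job in; it is judged then, once.
The state is a dict: "time_s": time; "qpos": joint angles; "qvel": joint speeds; "effort": joint torques, N m; "ee_pos": TCP position; "ee_rot": TCP orientation; "force": force on the tool from outside, world axes, zero at the start; "torque": the same for the moment, N m; "gripper_width": finger opening in mm; "gripper_force": force on a finger pad.
Only numpy, scipy, OpenCV 4.12 (cv2) and the standard library are available. Lean on these libraries where they do the work, as an engineer would, in place of code of your own. Each camera call takes 0.05 s, during which the arm holds its last target. There are 200 camera calls.

## Working session

There is one attempt and no reset: what is moved stays moved. The work goes in short steps, Python scripts to look and compute and a shell command to move; the robot and the scene stay as the last step left them, time stands still between calls to the robot, and variables do not carry over. Pictures are saved under pics/ and viewed, at most 10 in all, crops included, and the job is handed in when it is done.

```bash
mkdir -p pics; python3 - <<'E'
from workcell import telemetry, eyes
import cv2,numpy as np
for n in("top","side"):
    cv2.imwrite(f"pics/{n}0.png",eyes.grab_frame(n)[:,:,::-1])
    c=eyes.calibration(n);print(n,np.round(c["camera_matrix"],1).tolist(),np.round(c["world_from_camera"],3).tolist())
print(telemetry.state())
E
```

```text
top [[397.2, 0.0, 277.5], [0.0, 397.2, 208.7], [0.0, 0.0, 1.0]] [[-0.008, -0.987, 0.163, 478.949], [-1.0, 0.006, -0.014, 19.938], [0.013, -0.163, -0.987, 990.335], [0.0, 0.0, 0.0, 1.0]]
side [[437.2, 0.0, 287.3], [0.0, 437.2, 211.8], [0.0, 0.0, 1.0]] [[0.955, -0.217, 0.203, 397.303], [-0.297, -0.672, 0.679, -634.978], [-0.011, -0.708, -0.706, 751.392], [0.0, 0.0, 0.0, 1.0]]
{'time_s': 0.1, 'qpos': array([ 7.50002215e+01,  1.83481384e+01,  8.96976647e+01, -1.55672772e-03,
        7.20430333e+01, -1.14696634e+00]), 'qvel': array([ 0.03237805, -0.02239696, -0.1490935 ,  0.00019533, -0.03339969,
        0.0095717 ]), 'effort': array([-2.45046194e-04, -4.13329983e+01, -2.32509291e+01,  7.28126569e-02,
        4.22141387e-02, -6.00820863e-05]), 'ee_pos': array([137.58055221, 557.8660588 , 221.21459496]), 'ee_rot': array([-1.79911152e+02, -2.98382730e-04,  1.66147669e+02]), 'force': array([-0.20483054, -0.92193964,  0.21703385]), 'torque': array([-0.0364124 , -0.00344546,  0.01095072]), 'gripper_force': 0.0, 'gripper_width': 91.05799853216035}
```

View pics/top0.png

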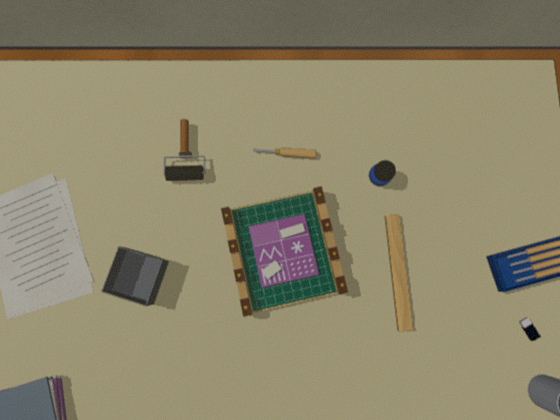

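View pics/side0.png

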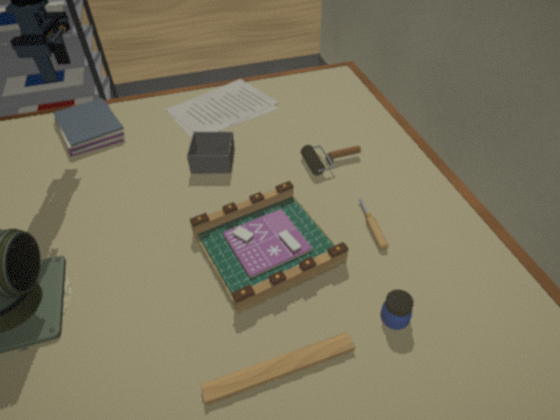

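```bash
cat > h.py <<'E'
import numpy as np,cv2
from workcell import eyes,telemetry
def cast(n,uv,z):
    c=eyes.calibration(n);T=c["world_from_camera"];K=c["camera_matrix"]
    uv=np.atleast_2d(np.asarray(uv,float));d=np.c_[uv,np.ones(len(uv))]@np.linalg.inv(K).T@T[:3,:3].T
    o=T[:3,3];z=np.broadcast_to(z,len(uv))
    return (o+d*((z-o[2])/d[:,2])[:,None])[:,:2]
def proj(n,P):
    c=eyes.calibration(n);T=np.linalg.inv(c["world_from_camera"]);p=np.atleast_2d(P)@T[:3,:3].T+T[:3,3]
    p=p@c["camera_matrix"].T;return p[:,:2]/p[:,2:]
def blobs(m,lo,hi):
    n,l,s,c=cv2.connectedComponentsWithStats(m.astype(np.uint8))
    return [(l==i,s[i,4],c[i]) for i in range(1,n) if lo<=s[i,4]<=hi]
E
python3 - <<'E'
from h import *
t=cv2.imread("pics/top0.png");s=cv2.imread("pics/side0.png")
h=cv2.cvtColor(t,cv2.COLOR_BGR2HSV);hs=cv2.cvtColor(s,cv2.COLOR_BGR2HSV)
for u,v in[(227,215),(318,193),(246,305),(292,230),(272,269),(265,235),(399,272),(395,240),(420,272),(350,220),(135,255),(320,240)]:print((u,v),h[v,u])
print('side',[hs[v,u].tolist() for u,v in[(243,293),(289,240),(242,233),(280,367),(280,390),(210,160)]])
a=cv2.resize(t[180:340,215:425],None,fx=3.8,fy=3.7,interpolation=cv2.INTER_CUBIC);cv2.imwrite("pics/c1.png",a)
E
```

```text
(227, 215) [ 21 160 126]
(318, 193) [ 18 150 102]
(246, 305) [ 19 157  99]
(292, 230) [ 24  31 166]
(272, 269) [ 28  26 165]
(265, 235) [152  82 130]
(399, 272) [ 19 122 155]
(395, 240) [ 18 127 155]
(420, 272) [ 24  63 157]
(350, 220) [ 24  60 152]
(135, 255) [40 21 72]
(320, 240) [ 79 131  82]
side [[18, 130, 129], [30, 15, 171], [37, 19, 174], [18, 110, 150], [22, 62, 149], [26, 25, 72]]
```

View pics/c1.png

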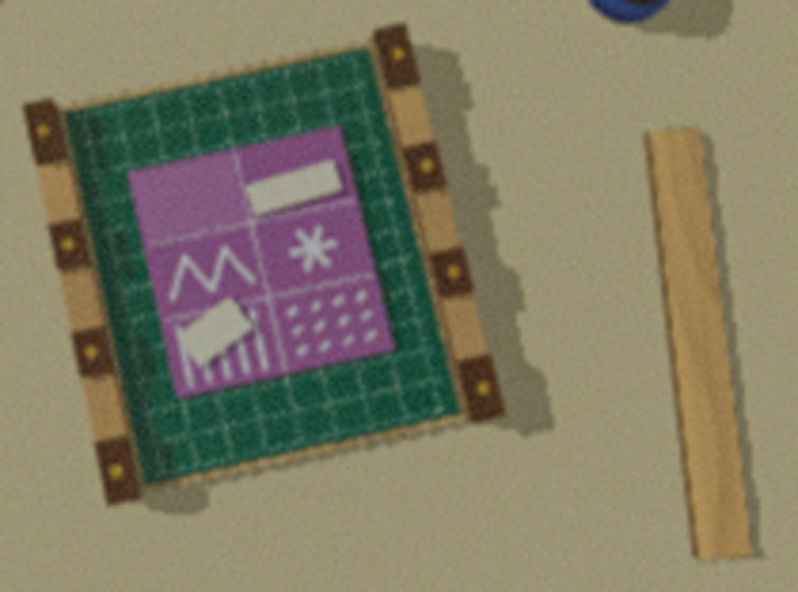

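The crop shows the eight brown teeth, each with a gold dot, at around (43,130)…(483,388). The long offcut is at (295,187), the short one at (217,332), and the bar runs from (675,130) to (722,556).

```bash
python3 - <<'E'
from h import *
for n,z in(("top",0),("side",0)):
    t=cv2.imread(f"pics/{n}0.png");H=cv2.cvtColor(cv2.GaussianBlur(t,(3,3),0),cv2.COLOR_BGR2HSV).astype(int)
    h,s,v=H[...,0],H[...,1],H[...,2]
    vv,uu=np.mgrid[:420,:560]
    box=((uu>215)&(uu<352)&(vv>180)&(vv<320)) if n=="top" else ((uu>185)&(uu<352)&(vv>178)&(vv<305))
    W=box&(s<45)&(v>140)
    print(n,"OFFCUTS")
    for m,a,c in blobs(cv2.morphologyEx(W.astype(np.uint8),cv2.MORPH_OPEN,np.ones((4,4))),60,600):
        p=cast(n,np.argwhere(m)[:,::-1],34 if n=="top" else 33);r=cv2.minAreaRect(p.astype(np.float32));print(a,c.round(1),np.round(r[0],1),np.round(r[1],1),round(r[2],1),p.mean(0).round(1))
    T=box&(v<97)&((h<22)|(h>170))&(s>60)
    print("TEETH")
    for m,a,c in blobs(cv2.morphologyEx(T.astype(np.uint8),cv2.MORPH_CLOSE,np.ones((3,3))),25,400):
        print(a,c.round(1),cast(n,c,50).round(1))
    B=(s>88)&(h<24)&(v>110)
    B&=((uu>370)&(uu<425)&(vv>200)) if n=="top" else ((uu>190)&(uu<370)&(vv>325))
    print("BAR")
    for m,a,c in blobs(cv2.morphologyEx(B.astype(np.uint8),cv2.MORPH_CLOSE,np.ones((3,3))),500,9000):
        p=cast(n,np.argwhere(m)[:,::-1],16);r=cv2.minAreaRect(p.astype(np.float32));print(a,c.round(1),np.round(r[0],1),np.round(r[1],1),round(r[2],1),cv2.boxPoints(r).round(1).tolist())
    D=(v<95)&(s<50)&((uu<180)&(uu>95)&(vv>235)&(vv<315) if n=="top" else (uu>180)&(uu<245)&(vv>125)&(vv<180))
    for m,a,c in blobs(cv2.morphologyEx(D.astype(np.uint8),cv2.MORPH_CLOSE,np.ones((7,7))),500,9000):
        p=cast(n,np.argwhere(m)[:,::-1],60);r=cv2.minAreaRect(p.astype(np.float32));print("TUB",a,np.round(r[0],1),np.round(r[1],1),round(r[2],1))
E
```

```text
top OFFCUTS
193 [292.6 231. ] [581.8 -29.3] [19.8 57.6] 16.7 [581.8 -29.4]
193 [271.1 270.5] [487.5  23.8] [25.5 46.3] 36.1 [487.8  22.9]
TEETH
131 [318.8 195.4] [[666.2 -93.3]]
125 [227.  215.6] [[618.1 127.7]]
107 [326.  224.9] [[ 594.2 -108.6]]
109 [233.5 245.9] [[545.7 111.4]]
105 [333.1 253.2] [[ 526.8 -123.5]]
109 [239.7 274.9] [[478.   96.3]]
155 [341.  284.7] [[ 453.7 -139.7]]
141 [246.1 306.6] [[405.8  81. ]]
BAR
1870 [398.4 273.1] [ 484.2 -286. ] [280.5  39.7] 3.4 [[343.1000061035156, -274.3999938964844], [345.3999938964844, -314.0], [625.4000244140625, -297.6000061035156], [623.0, -257.8999938964844]]
TUB 2532 [477.8 335.8] [121.3 109.6] 72.4
side OFFCUTS
167 [243.8 233.1] [491.3  20.9] [28.  43.3] 31.8 [491.7  21.2]
212 [290.1 239.6] [583.4 -29. ] [24.7 60.9] 15.2 [583.9 -28.5]
75 [275.1 250.8] [543.5 -49.5] [22.6 17.2] 73.5 [543.8 -49.1]
TEETH
111 [284.  188.1] [[615.1 118.8]]
89 [256.6 198.9] [[543.  102.4]]
98 [229.5 209.3] [[475.2  87.7]]
145 [199.2 220.7] [[403.3  72.8]]
163 [337.3 250.7] [[ 663.9 -102.5]]
139 [307.1 264.9] [[ 591.8 -118.5]]
152 [277.  278.9] [[ 524.  -133.4]]
231 [242.8 294.7] [[ 451.2 -149. ]]
BAR
3259 [276.3 367.6] [ 482.1 -292. ] [278.5  39.6] 3.4 [[341.8999938964844, -280.6000061035156], [344.29998779296875, -320.1000061035156], [622.2999877929688, -303.3999938964844], [619.9000244140625, -263.8999938964844]]
TUB 1705 [471.3 303.3] [176.6 116.1] 73.9
```

```bash
M='{"dx":0.035,"dy":-0.055,"dz":-0.008,"yaw":-0.82}'; python3 -m crank '[{"dx":0.035,"dy":-0.055,"dz":-0.008,"yaw":-0.82},{"dx":0.035,"dy":-0.055,"dz":-0.008,"yaw":-0.82},{"dx":0.035,"dy":-0.055,"dz":-0.008,"yaw":-0.82},{"dx":0.035,"dy":-0.055,"dz":-0.008,"yaw":-0.82},{"dx":0.035,"dy":-0.055,"dz":-0.008,"yaw":-0.82},{"dx":0.035,"dy":-0.055,"dz":-0.008,"yaw":-0.82},{"dx":0.035,"dy":-0.055,"dz":-0.008,"yaw":-0.82},{"dx":0.035,"dy":-0.055,"dz":-0.008,"yaw":-0.82},{"dx":0.035,"dy":-0.055,"dz":-0.008,"yaw":-0.82},{"dx":0.035,"dy":-0.055,"dz":-0.008,"yaw":-0.82}]' 0.5 10
```

```text
time_s: 1.35
ee_pos: [418.2, 116.7, 157.7]
ee_rot: [180.0, -0.0, 125.0]
force: [0.4, 0.7, 0.3]
gripper_width: 45.4
gripper_force: 0.0
```

```bash
python3 -m crank '[{"dx":0.044,"dy":-0.059},{"dx":0.0445,"dy":-0.059},{"dz":-0.05},{"dz":-0.05},{"dz":-0.03},{"dz":-0.0125},{"dz":-0.0095},{}]' 0.5 10; python3 -m crank '[{},{},{}]' 0 10;  python3 -m crank '[{"dz":0.04},{"dz":0.05}]'
```

```text
validation failed for argument at $[0]...
validation failed for argument at $[0]...
validation failed for argument at $[0]...
```

```bash
python3 -m crank '[{"dx":0.044,"dy":-0.059,"dz":0,"yaw":0},{"dx":0.0445,"dy":-0.059,"dz":0,"yaw":0},{"dx":0,"dy":0,"dz":-0.05,"yaw":0},{"dx":0,"dy":0,"dz":-0.05,"yaw":0},{"dx":0,"dy":0,"dz":-0.03,"yaw":0},{"dx":0,"dy":0,"dz":-0.0125,"yaw":0},{"dx":0,"dy":0,"dz":-0.0095,"yaw":0},{"dx":0,"dy":0,"dz":0,"yaw":0}]' 0.5 10
```

```text
time_s: 2.35
ee_pos: [488.7, 24.0, 36.6]
ee_rot: [180.0, 0.0, 125.2]
force: [-1.0, 0.1, 0.8]
gripper_width: 45.5
gripper_force: 0.0
```

```bash
python3 -m crank '[{"dx":0,"dy":0,"dz":0,"yaw":0},{"dx":0,"dy":0,"dz":0,"yaw":0},{"dx":0,"dy":0,"dz":0,"yaw":0},{"dx":0,"dy":0,"dz":0,"yaw":0}]' 0 10;  python3 -m crank '[{"dx":0,"dy":0,"dz":0.04,"yaw":0},{"dx":0,"dy":0,"dz":0.05,"yaw":0}]'
```

```text
time_s: 2.85
ee_pos: [488.8, 23.9, 36.9]
ee_rot: [179.9, 0.0, 125.1]
force: [-0.3, 0.3, 3.7]
gripper_width: 23.8
gripper_force: 10.0
time_s: 3.1
ee_pos: [487.6, 23.8, 108.4]
ee_rot: [-179.9, -0.1, 125.1]
force: [0.4, -0.2, -0.4]
gripper_width: 23.6
gripper_force: 10.0
```

```bash
python3 -m crank '[{"dx":-0.002,"dy":0.066,"dz":0,"yaw":0},{"dx":-0.002,"dy":0.066,"dz":0,"yaw":0},{"dx":-0.002,"dy":0.066,"dz":0,"yaw":0},{"dx":-0.002,"dy":0.066,"dz":0,"yaw":0},{"dx":-0.001,"dy":0.066,"dz":0,"yaw":0},{"dx":-0.001,"dy":0.066,"dz":0,"yaw":0},{"dx":0,"dy":0,"dz":-0.04,"yaw":0},{"dx":0,"dy":0,"dz":-0.033,"yaw":0},{"dx":0,"dy":0,"dz":0,"yaw":0}]';  python3 -m crank '[{"dx":0,"dy":0,"dz":0,"yaw":0},{"dx":0,"dy":0,"dz":0,"yaw":0},{"dx":0,"dy":0,"dz":0.04,"yaw":0},{"dx":0,"dy":0,"dz":0.04,"yaw":0}]' 0.45
```

```text
time_s: 4.22
ee_pos: [478.9, 339.8, 47.9]
ee_rot: [-179.7, -0.0, 125.2]
force: [-0.4, -0.1, 0.2]
gripper_width: 23.7
gripper_force: 10.0
time_s: 4.72
ee_pos: [480.8, 340.6, 115.6]
ee_rot: [179.9, -0.0, 125.1]
force: [0.4, 1.0, 0.2]
gripper_width: 41.3
gripper_force: 0.0
```

```bash
python3 -m crank '[{"dx":0.016,"dy":-0.058,"dz":0,"yaw":-0.46},{"dx":0.016,"dy":-0.058,"dz":0,"yaw":-0.46},{"dx":0.016,"dy":-0.058,"dz":0,"yaw":-0.46},{"dx":0.016,"dy":-0.058,"dz":0,"yaw":-0.46},{"dx":0.016,"dy":-0.058,"dz":0,"yaw":-0.46},{"dx":0.016,"dy":-0.058,"dz":0,"yaw":-0.46},{"dx":0.016,"dy":-0.058,"dz":0,"yaw":-0.46},{"dx":0.016,"dy":-0.056,"dz":0,"yaw":-0.46},{"dx":0,"dy":0,"dz":-0.05,"yaw":0},{"dx":0,"dy":0,"dz":0,"yaw":0}]' 0.45
```

```text
time_s: 5.98
ee_pos: [580.9, -29.5, 72.5]
ee_rot: [-179.7, -0.1, 106.7]
force: [1.0, 0.8, -0.2]
gripper_width: 41.2
gripper_force: 0.0
```

```bash
python3 - <<'E'
from h import *
n="top";im=eyes.grab_frame(n)
cv2.imwrite("pics/t2.png",cv2.resize(im[180:340,95:355,::-1],None,fx=3,fy=3))
E
```

```text
(no output)
```

View pics/t2.png

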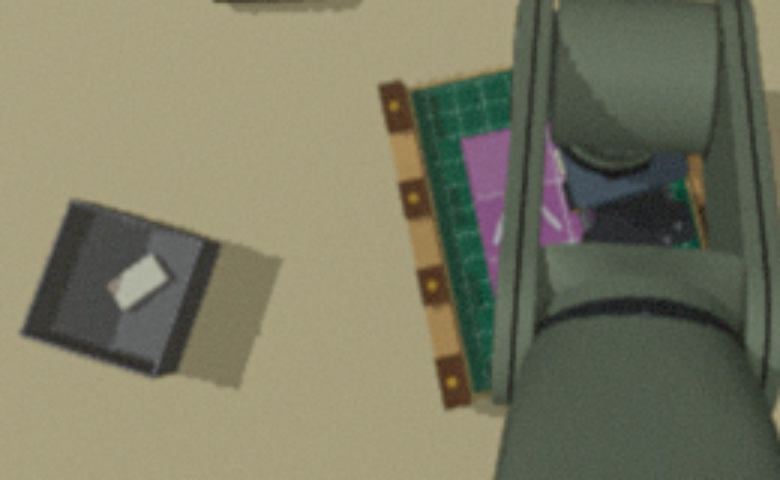

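The short offcut is inside the tub at crop (140,282). The arm hides the board, and the gripper is over the long offcut.

```bash
python3 -m crank '[{"dx":0.001,"dy":0,"dz":-0.03,"yaw":0},{"dx":0,"dy":0,"dz":-0.015,"yaw":0},{"dx":0,"dy":0,"dz":0,"yaw":0}]' 0.45;  python3 -m crank '[{"dx":0,"dy":0,"dz":0,"yaw":0},{"dx":0,"dy":0,"dz":0,"yaw":0},{"dx":0,"dy":0,"dz":0,"yaw":0},{"dx":0,"dy":0,"dz":0,"yaw":0},{"dx":0,"dy":0,"dz":0.05,"yaw":0},{"dx":0,"dy":0,"dz":0.045,"yaw":0}]' 0 10
```

```text
time_s: 6.4
ee_pos: [583.6, -28.4, 38.3]
ee_rot: [-180.0, -0.0, 106.8]
force: [0.4, 0.4, 0.5]
gripper_width: 41.3
gripper_force: 0.0
time_s: 7.15
ee_pos: [583.4, -29.0, 114.6]
ee_rot: [-180.0, -0.0, 106.7]
force: [0.5, -0.2, -0.3]
gripper_width: 19.9
gripper_force: 10.0
```

```bash
python3 -m crank '[{"dx":-0.016,"dy":0.0577,"dz":0,"yaw":0},{"dx":-0.016,"dy":0.0577,"dz":0,"yaw":0},{"dx":-0.016,"dy":0.0577,"dz":0,"yaw":0},{"dx":-0.016,"dy":0.0577,"dz":0,"yaw":0},{"dx":-0.016,"dy":0.0577,"dz":0,"yaw":0},{"dx":-0.016,"dy":0.0577,"dz":0,"yaw":0},{"dx":-0.016,"dy":0.0577,"dz":0,"yaw":0},{"dx":-0.018,"dy":0.0577,"dz":0,"yaw":0},{"dx":0,"dy":0,"dz":-0.045,"yaw":0},{"dx":0,"dy":0,"dz":-0.037,"yaw":0}]';  python3 -m crank '[{"dx":0,"dy":0,"dz":0,"yaw":0},{"dx":0,"dy":0,"dz":0,"yaw":0},{"dx":0,"dy":0,"dz":0,"yaw":0},{"dx":0,"dy":0,"dz":0.05,"yaw":0},{"dx":0,"dy":0,"dz":0.05,"yaw":0}]' 0.45
```

```text
time_s: 8.4
ee_pos: [479.1, 341.0, 47.3]
ee_rot: [-180.0, 0.0, 106.8]
force: [1.0, 0.5, -1.0]
gripper_width: 19.9
gripper_force: 10.0
time_s: 9.02
ee_pos: [479.9, 340.3, 130.2]
ee_rot: [179.9, -0.0, 106.7]
force: [1.2, 0.4, 0.3]
gripper_width: 41.2
gripper_force: 0.0
```

```bash
python3 - <<'E'
from h import *
from workcell import telemetry
im=eyes.grab_frame("top");H=cv2.cvtColor(cv2.GaussianBlur(im,(3,3),0),cv2.COLOR_RGB2HSV).astype(int);h,s,v=H[...,0],H[...,1],H[...,2]
side=eyes.grab_frame("side")
a=np.zeros((560,780,3),np.uint8)
a[:,:390]=cv2.resize(im[180:340,190:355],(390,560));a[:,390:]=cv2.resize(side[110:190,165:265],(390,560))
cv2.imwrite("pics/t3.png",a[:,:,::-1])
# gold dots in board
vv,uu=np.mgrid[:420,:560];P=[]
box=(uu>215)&(uu<352)&(vv>180)&(vv<320)
T=box&(v<97)&((h<22)|(h>170))&(s>60)
for m,A,c in blobs(cv2.morphologyEx(T.astype(np.uint8),cv2.MORPH_CLOSE,np.ones((3,3))),25,400):
    y,x=np.round(c).astype(int)[::-1];w=im[y-3:y+4,x-3:x+4].astype(float);g=np.clip(w[...,0]-np.median(w[...,0])-15,0,None);yy,xx=np.mgrid[y-3:y+4,x-3:x+4]
    d=((xx*g).sum()/g.sum(),(yy*g).sum()/g.sum());print(A,c.round(1),np.round(d,2),cast("top",d,50).round(1))
print(telemetry.state()["ee_pos"])
E
```

```text
119 [318.7 195.3] [319.32 194.  ] [[669.6 -94.5]]
121 [227.1 215.6] [225.84 214.86] [[619.9 130.4]]
97 [326.1 224.9] [326.81 224.25] [[ 595.8 -110.6]]
92 [233.7 246. ] [232.33 245.47] [[546.8 114.1]]
92 [333.1 253.4] [333.91 252.9 ] [[ 527.6 -125.5]]
91 [239.7 274.7] [238.51 274.64] [[478.7  99. ]]
136 [340.8 284.8] [341.64 284.49] [[ 454.2 -141.3]]
176 [245.5 306.6] [245.11 306.94] [[405.2  83.2]]
[482.72654795 342.25485881 134.4081445 ]
```

View pics/t3.png

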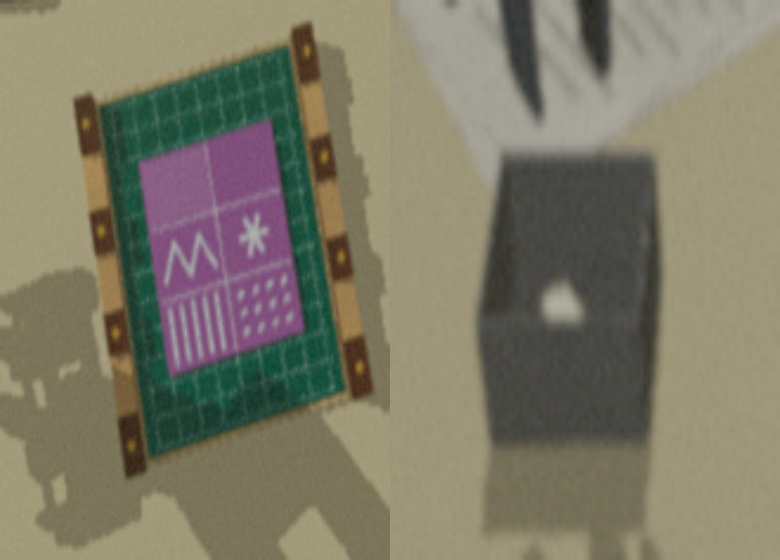

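```bash
python3 -m crank '[{"dx":0,"dy":-0.0625,"dz":0,"yaw":0.96},{"dx":0,"dy":-0.0625,"dz":0,"yaw":0.96},{"dx":0,"dy":-0.0625,"dz":0,"yaw":0.96},{"dx":0,"dy":-0.0625,"dz":0,"yaw":0.96},{"dx":0,"dy":-0.0625,"dz":0,"yaw":0.96},{"dx":0,"dy":-0.0625,"dz":0,"yaw":0.96},{"dx":0,"dy":-0.0625,"dz":0,"yaw":0.96},{"dx":0,"dy":-0.0625,"dz":0,"yaw":0.96},{"dx":0,"dy":-0.0625,"dz":0,"yaw":0.96},{"dx":0,"dy":-0.0625,"dz":0,"yaw":0.96}]' 0.72;  python3 -m crank '[{"dx":0,"dy":-0.0625,"dz":0,"yaw":0.96},{"dx":0,"dy":-0.0625,"dz":0,"yaw":0.96},{"dx":0,"dy":-0.037,"dz":0,"yaw":0.96},{"dx":0,"dy":0,"dz":0,"yaw":0.96},{"dx":0,"dy":0,"dz":0,"yaw":0.96},{"dx":0,"dy":0,"dz":-0.05,"yaw":0.96},{"dx":0,"dy":0,"dz":-0.03,"yaw":0},{"dx":0,"dy":0,"dz":0,"yaw":0}]' 0.72
```

```text
time_s: 10.38
ee_pos: [479.5, -161.4, 128.7]
ee_rot: [180.0, 0.1, 154.9]
force: [1.3, 0.3, 1.4]
gripper_width: 65.7
gripper_force: 0.0
time_s: 11.38
ee_pos: [478.4, -288.6, 62.9]
ee_rot: [179.9, -0.2, -176.5]
force: [1.1, -0.4, 0.3]
gripper_width: 66.2
gripper_force: 0.0
```

```bash
python3 -m crank '[{"dx":0.0055,"dy":0,"dz":-0.03,"yaw":0},{"dx":0,"dy":0,"dz":-0.02,"yaw":0},{"dx":0,"dy":0,"dz":-0.0144,"yaw":0},{"dx":0,"dy":0,"dz":0,"yaw":0}]' 0.72;  python3 -m crank '[{"dx":0,"dy":0,"dz":0,"yaw":0},{"dx":0,"dy":0,"dz":0,"yaw":0},{"dx":0,"dy":0,"dz":0,"yaw":0},{"dx":0,"dy":0,"dz":0,"yaw":0},{"dx":0,"dy":0,"dz":0,"yaw":0}]' 0 40
```

```text
time_s: 11.88
ee_pos: [483.7, -289.0, 12.4]
ee_rot: [180.0, -0.1, -176.5]
force: [-0.3, 0.3, 0.1]
gripper_width: 65.9
gripper_force: 0.0
time_s: 12.5
ee_pos: [484.2, -289.2, 13.2]
ee_rot: [180.0, 0.0, -176.5]
force: [-1.5, 1.4, 2.6]
gripper_width: 33.3
gripper_force: 40.0
```

```bash
python3 -m crank '[{"dx":0,"dy":0,"dz":0.01,"yaw":0},{"dx":0,"dy":0,"dz":0.03,"yaw":0},{"dx":0,"dy":0,"dz":0.04,"yaw":0},{"dx":0,"dy":0,"dz":0.04,"yaw":0},{"dx":0.004,"dy":0.0208,"dz":0,"yaw":-0.955},{"dx":0.004,"dy":0.0208,"dz":0,"yaw":-0.955},{"dx":0.004,"dy":0.0208,"dz":0,"yaw":-0.955},{"dx":0.004,"dy":0.0208,"dz":0,"yaw":-0.955},{"dx":0.004,"dy":0.0208,"dz":0,"yaw":-0.955},{"dx":0.004,"dy":0.0208,"dz":0,"yaw":-0.955}]' ;  python3 -m crank '[{"dx":0.004,"dy":0.0208,"dz":0,"yaw":-0.955},{"dx":0.004,"dy":0.0208,"dz":0,"yaw":-0.955},{"dx":0.004,"dy":0.0208,"dz":0,"yaw":-0.955},{"dx":0.004,"dy":0.0208,"dz":0,"yaw":-0.955},{"dx":0.004,"dy":0.0208,"dz":0,"yaw":-0.955},{"dx":0.004,"dy":0.0208,"dz":0,"yaw":-0.955},{"dx":0.004,"dy":0.0208,"dz":0,"yaw":-0.955},{"dx":0.004,"dy":0.0208,"dz":0,"yaw":-0.955},{"dx":0.004,"dy":0.0208,"dz":0,"yaw":-0.955}]';  python3 -m crank '[{"dx":0.004,"dy":0.0208,"dz":0,"yaw":-0.955},{"dx":0.002,"dy":0.0208,"dz":0,"yaw":-0.955},{"dx":0,"dy":0,"dz":-0.03,"yaw":0},{"dx":0,"dy":0,"dz":-0.02,"yaw":0},{"dx":0,"dy":0,"dz":0,"yaw":0},{"dx":0,"dy":0,"dz":0,"yaw":0}]'
```

```text
time_s: 13.75
ee_pos: [503.3, -188.9, 109.1]
ee_rot: [-180.0, 0.0, 154.7]
force: [0.9, 0.7, -0.5]
gripper_width: 33.7
gripper_force: 40.0
time_s: 14.88
ee_pos: [532.1, -39.1, 109.1]
ee_rot: [180.0, 0.0, 111.8]
force: [-0.6, 0.3, -0.9]
gripper_width: 33.6
gripper_force: 40.0
time_s: 15.62
ee_pos: [537.4, -6.4, 69.5]
ee_rot: [179.9, 0.0, 102.4]
force: [-0.1, -1.1, -0.6]
gripper_width: 33.8
gripper_force: 40.0
```

```bash
python3 - <<'E'
from h import *
t=eyes.grab_frame("top");s=eyes.grab_frame("side")
cv2.imwrite("pics/T4.png",t[:,:,::-1]);cv2.imwrite("pics/S4.png",s[:,:,::-1])
a=np.zeros((560,800,3),np.uint8)
a[:,:400]=cv2.resize(t[180:334,213:358],(400,560));a[:,400:]=cv2.resize(s[175:310,180:365],(400,560))
cv2.imwrite("pics/t4.png",a[:,:,::-1])
E
```

```text
(no output)
```

View pics/t4.png

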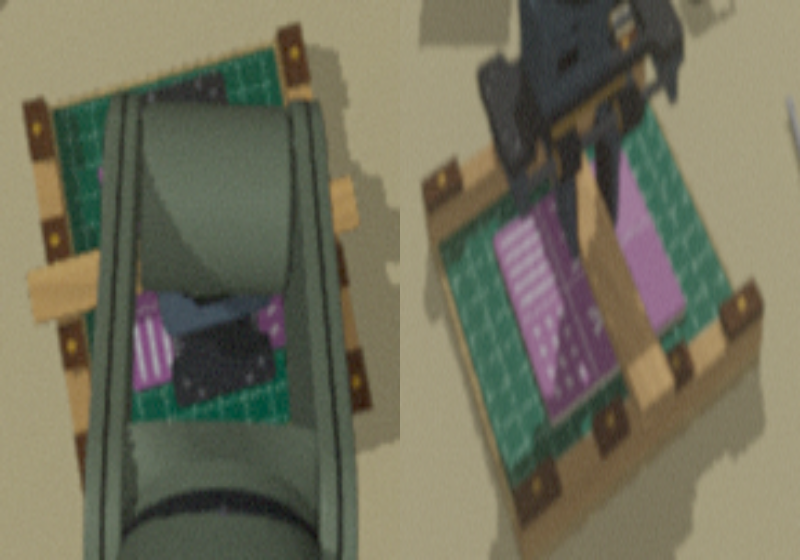

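The top view (left) shows the bar over the middle notches, with ends at crop (65,288) and (345,205). The side view shows it just above the rails and near the middle notch. Next I'll measure the offset.

```bash
python3 - <<'E'
from h import *
t=cv2.imread("pics/T4.png");H=cv2.cvtColor(cv2.GaussianBlur(t,(3,3),0),cv2.COLOR_BGR2HSV).astype(int);h,s,v=H[...,0],H[...,1],H[...,2]
c=np.array([537.2,-5.7]);a=np.radians(12.3);R=np.array([[np.cos(a),np.sin(a)],[-np.sin(a),np.cos(a)]])
vv,uu=np.mgrid[:420,:560]
p=(cast("top",np.c_[uu.ravel(),vv.ravel()],73)-c)@R.T
X=p[:,0].reshape(420,560);Y=p[:,1].reshape(420,560)
B=(s>85)&(h<24)&(v>110)&(abs(X)<35)
for sg in(1,-1):
    b=B&(sg*Y>105)&(sg*Y<150)
    for m,A,_ in blobs(b,20,2000):
        x,y=X[m],Y[m];print(sg,A,"yrange",np.percentile(y,[0,3,50,97,100]).round(1))
        for lo in range(106,146,4):
            q=m&(sg*Y>=lo)&(sg*Y<lo+4)
            if q.sum()>5:print(lo,X[q].min().round(1),X[q].max().round(1),((X[q].min()+X[q].max())/2).round(1))
np.set_printoptions(suppress=True)
E
```

```text
1 254 yrange [105.  105.9 121.9 139.6 141.1]
106 -18.6 19.0 0.2
110 -18.1 19.5 0.7
114 -18.8 18.3 -0.3
118 -18.3 19.3 0.5
122 -17.8 17.5 -0.2
126 -16.3 18.0 0.9
130 -15.8 17.3 0.7
134 -14.8 17.8 1.5
138 -13.8 16.1 1.1
-1 154 yrange [-139.7 -139.1 -128.3 -117.9 -116.4]
118 -18.7 17.1 -0.8
122 -17.0 18.8 0.9
126 -15.8 17.8 1.0
130 -16.8 19.6 1.4
134 -15.1 18.6 1.7
138 -13.3 17.5 2.1
```

```bash
python3 -m crank '[{"dx":-0.001,"dy":0,"dz":-0.004,"yaw":0},{"dx":0,"dy":0,"dz":-0.004,"yaw":0},{"dx":0,"dy":0,"dz":-0.004,"yaw":0},{"dx":0,"dy":0,"dz":-0.003,"yaw":0},{"dx":0,"dy":0,"dz":0,"yaw":0},{"dx":0,"dy":0,"dz":0,"yaw":0}]' ; python3 -m crank '[{"dx":0,"dy":0,"dz":-0.002,"yaw":0},{"dx":0,"dy":0,"dz":0,"yaw":0}]'; python3 -m crank '[{"dx":0,"dy":0,"dz":-0.002,"yaw":0},{"dx":0,"dy":0,"dz":0,"yaw":0}]'
```

```text
time_s: 16.48
ee_pos: [536.1, -6.3, 56.9]
ee_rot: [180.0, 0.0, 102.4]
force: [1.3, 0.1, -0.9]
gripper_width: 33.7
gripper_force: 40.0
time_s: 16.73
ee_pos: [536.0, -6.3, 55.2]
ee_rot: [-180.0, -0.0, 102.4]
force: [-0.4, -0.1, -1.6]
gripper_width: 33.5
gripper_force: 40.0
time_s: 16.98
ee_pos: [536.0, -6.4, 53.5]
ee_rot: [-180.0, -0.0, 102.4]
force: [-0.4, -0.5, -1.3]
gripper_width: 33.4
gripper_force: 40.0
```

No contact force yet, and the underside should now be inside the notches at about 41–42 mm.

```bash
python3 -m crank '[{"dx":0,"dy":0,"dz":-0.0012,"yaw":0},{"dx":0,"dy":0,"dz":0,"yaw":0}]'; python3 -m crank '[{"dx":0,"dy":0,"dz":-0.0012,"yaw":0},{"dx":0,"dy":0,"dz":0,"yaw":0}]'
```

```text
time_s: 17.23
ee_pos: [536.1, -6.3, 53.2]
ee_rot: [180.0, 0.0, 102.4]
force: [-0.9, 0.2, 4.5]
gripper_width: 33.5
gripper_force: 40.0
time_s: 17.48
ee_pos: [536.2, -6.4, 53.2]
ee_rot: [180.0, 0.0, 102.4]
force: [-1.9, 0.2, 10.5]
gripper_width: 33.8
gripper_force: 40.0
```

```bash
python3 -m crank '[{"dx":0,"dy":0,"dz":0.0008,"yaw":0},{"dx":0,"dy":0,"dz":0,"yaw":0}]' - 3; python3 -m crank '[{"dx":0,"dy":0,"dz":0,"yaw":0},{"dx":0,"dy":0,"dz":0,"yaw":0},{"dx":0,"dy":0,"dz":0,"yaw":0}]' 0.6;  python3 -m crank '[{"dx":0,"dy":0,"dz":0.02,"yaw":0},{"dx":0,"dy":0,"dz":0.03,"yaw":0},{"dx":0,"dy":0,"dz":0.05,"yaw":0},{"dx":0,"dy":0,"dz":0.05,"yaw":0},{"dx":-0.05,"dy":0,"dz":0.03,"yaw":0},{"dx":-0.05,"dy":0,"dz":0.03,"yaw":0},{"dx":-0.05,"dy":0.03,"dz":0,"yaw":0},{"dx":0,"dy":0.06,"dz":0,"yaw":0},{"dx":0,"dy":0.06,"dz":0,"yaw":0},{"dx":0,"dy":0.06,"dz":0,"yaw":0}]'; python3 -m crank '[{"dx":0,"dy":0.06,"dz":0,"yaw":0},{"dx":0,"dy":0.06,"dz":0,"yaw":0},{"dx":0,"dy":0.06,"dz":0,"yaw":0},{"dx":0,"dy":0.06,"dz":0,"yaw":0},{"dx":0,"dy":0,"dz":0,"yaw":0}]'
```

```text
time_s: 17.73
ee_pos: [536.2, -6.4, 52.8]
ee_rot: [180.0, 0.0, 102.4]
force: [-1.2, -0.2, 5.4]
gripper_width: 34.3
gripper_force: 3.0
time_s: 18.1
ee_pos: [536.0, -6.4, 52.1]
ee_rot: [-180.0, -0.0, 102.4]
force: [1.1, 0.1, 0.4]
gripper_width: 54.8
gripper_force: 0.0
time_s: 19.35
ee_pos: [416.0, 163.1, 221.8]
ee_rot: [179.8, -0.0, 102.4]
force: [0.5, -0.2, -0.5]
gripper_width: 55.2
gripper_force: 0.0
time_s: 19.98
ee_pos: [415.9, 356.4, 221.0]
ee_rot: [179.9, -0.1, 102.6]
force: [-0.5, 0.1, -1.0]
gripper_width: 54.5
gripper_force: 0.0
```

```bash
python3 - <<'E'
from h import *
t=eyes.grab_frame("top");s=eyes.grab_frame("side")
a=np.zeros((560,800,3),np.uint8)
a[:,:400]=cv2.resize(t[180:334,213:358],(400,560));a[:,400:]=cv2.resize(s[120:310,180:365],(400,560))
cv2.imwrite("pics/t5.png",a[:,:,::-1])
H=cv2.cvtColor(cv2.GaussianBlur(t,(3,3),0),cv2.COLOR_RGB2HSV).astype(int);h,S,v=H[...,0],H[...,1],H[...,2]
c=np.array([537.2,-5.7]);A=np.radians(12.3);R=np.array([[np.cos(A),np.sin(A)],[-np.sin(A),np.cos(A)]])
vv,uu=np.mgrid[:420,:560];p=(cast("top",np.c_[uu.ravel(),vv.ravel()],56)-c)@R.T
X=p[:,0].reshape(420,560);Y=p[:,1].reshape(420,560)
B=(S>85)&(h<24)&(v>110)&(abs(X)<30)
print("ends",Y[B&(abs(X)<12)].min(),Y[B&(abs(X)<12)].max())
for lo in range(-140,140,14):
    q=B&(Y>=lo)&(Y<lo+5);print(lo,X[q].min().round(1),X[q].max().round(1))
E
```

```text
ends -140.0619352079712 141.281669302426
-140 -16.2 17.5
-126 -18.1 20.1
-112 -17.8 16.9
-98 -14.7 17.1
-84 -16.2 15.7
-70 -17.1 16.5
-56 -16.8 15.0
-42 -16.5 15.3
-28 -15.7 16.1
-14 -17.1 16.4
0 -16.3 15.4
14 -17.2 16.2
28 -16.9 16.5
42 -16.6 15.0
56 -15.8 15.8
70 -16.7 16.6
84 -16.4 16.9
98 -17.8 16.0
112 -17.0 16.8
126 -16.2 17.6
```

View pics/t5.png

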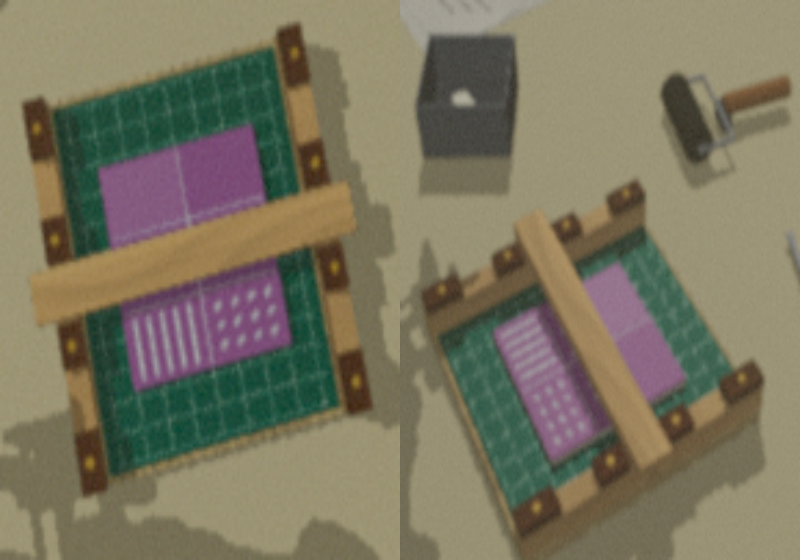

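The bar is centred and level in the middle notches, running through (193,253) in the top crop. I'll clear the arm away and check the tub.

```bash
python3 -m crank '[{"dx":-0.06,"dy":-0.04,"dz":0,"yaw":0},{"dx":-0.03,"dy":-0.06,"dz":0,"yaw":0},{"dx":0,"dy":-0.06,"dz":0,"yaw":0},{"dx":0,"dy":-0.06,"dz":0,"yaw":0},{"dx":0,"dy":-0.06,"dz":0,"yaw":0},{"dx":0,"dy":0,"dz":0,"yaw":0},{"dx":0,"dy":0,"dz":0,"yaw":0}]'; python3 - <<'E'
from h import *
t=eyes.grab_frame("top");cv2.imwrite("pics/t6.png",cv2.resize(t[230:320,90:190],None,fx=4,fy=4)[:,:,::-1])
E
```

```text
time_s: 20.95
ee_pos: [344.1, 129.4, 220.9]
ee_rot: [179.9, -0.0, 102.3]
force: [0.6, -0.5, 0.2]
gripper_width: 54.8
gripper_force: 0.0
```

View pics/t6.png

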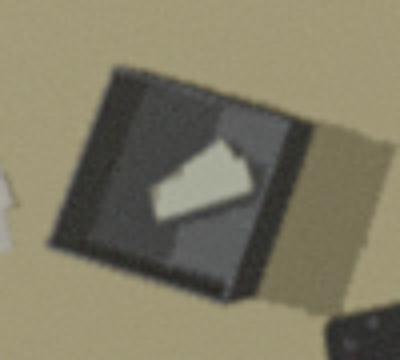

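Both offcuts lie overlapping in the upright tub, at crop (203,182).

```bash
python3 -c "
from workcell import ticket
print(ticket.job_done())"
```

```text
the job is handed in; nothing more can be done
None
```

I handed the job in at about 21 s: both offcuts are in the upright tub, and the bar sits centred and level in the middle notches, set down by hand; the gouge, roller and jar were left alone, and the hand-in returned no verdict.

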